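# Refit the control knob of the hotplate

### The arm

A 6-joint arm with a two-finger parallel gripper is mounted at the origin on a cart in front of the work surface, level with it; the furniture and walls round the work are solid. World frame = base frame: x ahead of the robot, y to its left, z up, the work surface at z = 0. Lengths are in m, angles in degrees, forces in N, time in s.
With the tool pointing down it reaches from about 0.35 to 0.875 m from the base axis. Payload 4.2 kg.
Tool frame: the origin (TCP) lies midway between the tips of the shut fingers; the grasp point (between the pads) lies 19 mm behind it; z points along the fingers, y is the line along which they close (so a half turn about z gives the same grasp; the last joint's range is limited). The gripper opens to 87 mm and grips with 3 to 60 N. Pads are 19 mm wide; open, the fingers measure 117 mm over their backs; the gripper's body (75 mm by 190 mm) begins 51 mm behind the grasp point.
Start: joints at [90.218, 22.042, 0.453, 0, -68.411, -14.817], TCP at [0.158, 0.605, 0.223] pointing down, gripper open.
Joint ranges: [-179.83, 179.83], [-69.29, 118.12], [-61.27, 80.66], [-181.25, 117.63], [-171.15, -9.14], [-177.46, 177.46]. Speed limits (degrees/s): [159.86, 159.86, 180, 180, 180, 180].

### API

Orientations are given as a 3x3 rotation matrix whose columns are the frame's x, y, z axes.
In Python, from station import r, cams gives the robot as it stands.
- The arm moves only by the tool play_rows, never from a script. Its argument "commands" is text: rows parted by semicolons, each of 6 numbers parted by spaces: the shift along the world's x, y, z normalised to -1 to 1, where 1 is 30 mm, then the turn, a rotation vector about the world's x, y, z normalised to -1 to 1, where 1 is 0.15 rad. A call has 1 to 20 rows; each row shifts and turns the commanded pose from where the row before left it; what a row does not reach is not made up. A row lasts 1/10 s, in which the tool goes at most 50 mm and 8.59 degrees, less where a joint would pass 70% of its speed; a pose out of reach is approached as far as the arm can. A call with a number of a shift or a turn outside -1 to 1 is refused whole. A call with a gripper value outside its range is refused whole. "grip" is the finger opening in mm, from 0 to 87, set as the call begins (left out, the last holds). The fingers move at their own pace and stop on an object; the grip force is fixed at half the most. Time passes only in rows, so rows that do not move let the fingers close. It gives the time, the measured TCP pose, the force, the opening and the grip force at its end, in the units of the state.
- r.sense(): the state, without advancing time (a new reading comes with each control period).
- cams.capture(name): name is "scene" or "top" or "wrist"; returns (picture, depth): 420x560x3 uint8, blue, green, red; 420x560 float32, m along the optical axis (not along the pixel's ray), 0 where there is no reading.
- cams.camera_info(name): a dict with "mtx" (3x3 intrinsics, pixels), "k1" (the pictures are not rectified: a ray, as slopes to the right and down, at radius r is drawn at 1 + k1 r^2 times it, then the intrinsics apply), "R" (3x3) and "t" (3): a world point X has camera coordinates R X + t. Camera axes: x right, y down, z forward; pixel columns grow to the right and rows downward; lengths in m; the calibration is good to about 2 mm. A picture is of the moment at which its call begins: read the wrist's pose just before it. camera_info takes no time and is no camera call; for the wrist camera it gives the pose at the moment of the call.
- r.finish_job(): hands the job in; it is judged then, once.
The state is a dict: "time_s": time; "joints": joint angles; "joint_velocities": joint speeds; "effort": joint torques, N m; "tcp_pos": TCP position; "ee_rot": TCP orientation; "wrist_force": force on the tool from outside, world axes, zero at the start; "moment": the same for the moment, N m; "gripper_width": opening from 0.0 (shut) to 1.0 (fully open); "gripper_force": force on a finger pad.
Only numpy, scipy, OpenCV 4.12 (cv2) and the standard library are available. Lean on these libraries where they do the work, as an engineer would, in place of code of your own. Each camera call takes 0.05 s, during which the arm holds its last target. There are 200 camera calls.

### The job

Put the loose bar-grip knob back on the bare D-shaped shaft of the small hotplate: set it on the shaft, turn it until the flats agree and it drops, and leave it fully home on the deck. Leave the small round knob lying where it is.

Things in the scene. Friction and masses are not known exactly. Their poses are not given: they have to be found in the camera images.
- knob: Loose black knob, 60 g, upright on the worktop: skirt 56 mm wide, 25 high; across its top a grip bar 50 long, 14 wide, up to 46 high. Same as the fitted knob. Origin: centre of underside, z up, x along the bar to the end with the white line. Below: D-bore 20 deep, radius 15.5, flat 8.5 from the axis on the +x side (mouth 2.5 wider). Must turn 0.3 to 1.5 rad anticlockwise from above; one grasp will do.
- shaft: Bare steel D-shaft in a black washer on the hotplate's deck, left or right; the other shaft carries the fitted knob. Fixed, does not turn. Radius 12 mm, 16 high, flat 5.5 from the axis on its +x side, tip bevelled 3. Origin: on the axis at deck level, z up. Knob home: origins coincide, x axes agree (play 3 mm, 15 degrees). Flats unmatched: the knob stops on the tip, about 10 to 16 mm too high.
- hotplate: Small white hotplate, fixed, 180 mm deep (x), 220 wide (y); level deck 50 mm above the worktop, round dark cooking plate 120 wide and 11 higher towards the rear. Origin: centre of the underside, z up, -x towards the robot. The shafts stand 55 mm in front of its centre, 65 mm left and right of its middle.
- round_knob: Small round black knob without a bar, 42 mm wide, 29 high, of another appliance; lies loose on the worktop, to be left alone. Origin: centre of the underside.

How it is judged:
By the outcome, as a careful person would: the job done as asked, in the order asked, and still so for the second after the job is handed in, with the robot touching nothing.
It also fails if it takes over 40 s, if anything falls off the work surface, if the arm or the gripper's body presses on something with over 40 N, if the wrist force passes 120 N, or if a joint passes its speed limit or range.

## Working session

There is one attempt and no reset: what is moved stays moved. The work goes in short steps, Python scripts to look and compute and a tool call to move; the robot and the scene stay as the last step left them, time stands still between calls to the robot, and variables do not carry over. Pictures are saved under pics/ and viewed, at most 10 in all, crops included, and the job is handed in when it is done.

Besides the shell and the picture viewer there is one more tool, called after "Emit:" as name(argument=value, ...) on one line, values as JSON. play_rows: Moves the arm, as the interface text tells. Scaled input: -1 to 1 covers 30 mm each way for a shift and 0.15 rad each way for a turn. Its arguments: {"type":"object","properties":{"commands":{"type":"string"},"grip":{"type":"number"}},"required":["commands"]}

```bash
mkdir -p pics
cat > h.py <<'E'
from station import r, cams
import numpy as np, cv2
def cap(n,fn=None):
    ci=cams.camera_info(n); p,d=cams.capture(n)
    if fn: cv2.imwrite('pics/'+fn,p)
    return ci,p,d
def cloud(ci,d):
    h,w=d.shape; K=np.array(ci['mtx'],float)
    u,v=np.meshgrid(np.arange(w),np.arange(h))
    q=cv2.undistortPoints(np.stack([u,v],-1).reshape(-1,1,2).astype(float),K,np.array([ci['k1'],0,0,0.])).reshape(h,w,2)
    c=np.dstack([q*d[...,None],d])
    return (c-np.array(ci['t']))@np.array(ci['R'])
def proj(ci,X):
    c=np.array(ci['R'])@np.array(X)+ci['t']; s=c[:2]/c[2]; s=s*(1+ci['k1']*(s@s)); K=np.array(ci['mtx']); return K[:2,:2]@s+K[:2,2]
E
python3 - <<'E'
from h import *
for n in('top','scene'):
    ci,p,d=cap(n,n+'1.png'); X=cloud(ci,d); np.save(n+'.npy',X); 
    print(n,(d>0).mean())
print(r.sense())
E
```

```text
top 0.9959906462585034
scene 0.9959608843537415
{'time_s': 0.1, 'joints': array([ 9.02196507e+01,  2.20861215e+01,  3.86525850e-01, -2.45772637e-02,
       -6.84107975e+01, -1.48171238e+01]), 'joint_velocities': array([ 0.0079919 , -0.13542359,  0.21361112,  0.18487149,  0.0476364 ,
        0.0338624 ]), 'effort': array([-3.66814020e-04, -3.91687274e+01,  1.87934035e+01,  4.23191249e+00,
        1.34776978e-02, -7.36192419e-05]), 'tcp_pos': array([0.15736224, 0.60430342, 0.22156598]), 'ee_rot': array([[ 9.67680421e-01, -2.52179401e-01, -3.91472106e-04],
       [-2.52179682e-01, -9.67678505e-01, -1.92820733e-03],
       [ 1.07435028e-04,  1.96460979e-03, -9.99998064e-01]]), 'wrist_force': array([-0.39270294,  0.00089718, -0.57057242]), 'moment': array([ 0.04988822,  0.07025645, -0.02349716]), 'gripper_force': 0.0, 'gripper_width': 0.9991507822780451}
```

View pics/top1.png

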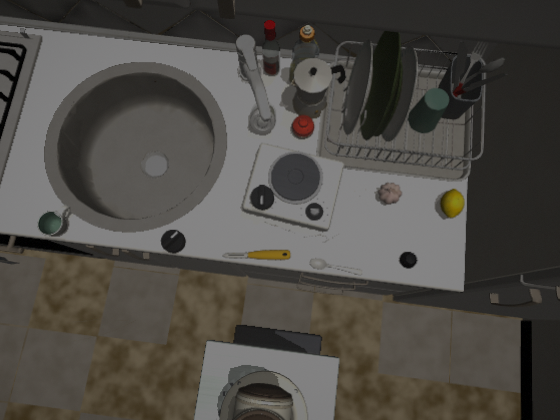

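View pics/scene1.png

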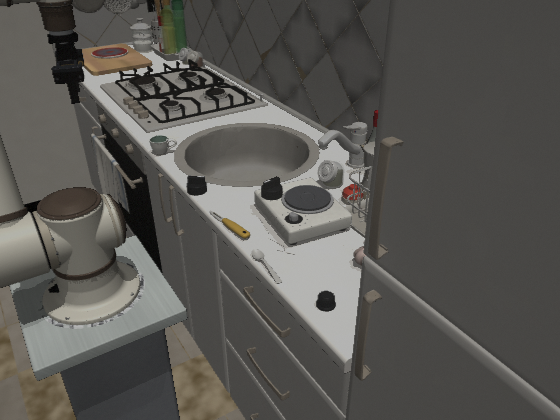

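The top view shows the loose knob at about (173,241), the fitted knob at (262,197), the bare shaft at (314,211), and the round knob at (408,260). The scene view agrees. Next I'll measure them.

Run:
```python
from h import *
X=np.load('top.npy'); p=cv2.imread('pics/top1.png')
def P(u,v): return X[v,u].round(3)
for q in((173,241),(262,197),(314,211),(408,260),(250,150),(342,165),(330,226),(243,185),(295,178),(140,240)): print(q,P(*q))
for (u,v) in((173,241),(262,197),(314,211)):
    w=X[v-22:v+23,u-22:u+23].reshape(-1,3); c=p[v-22:v+23,u-22:u+23].reshape(-1,3).max(1)
    base=0 if u==173 else .05
    for lo,hi in((.008,.022),(.02,.03),(.03,.05)):
        m=(w[:,2]>base+lo)&(w[:,2]<base+hi)
        if m.sum()>3:
            a=w[m]; ctr=a.mean(0); e=np.linalg.eigh(np.cov(a[:,:2].T)); print(u,lo,hi,m.sum(),ctr.round(4),np.sqrt(e[0]).round(4),np.degrees(np.arctan2(e[1][1,1],e[1][0,1])).round(1), a.min(0).round(3),a.max(0).round(3))
a=cv2.resize(p[216:266,148:198],None,fx=8,fy=8,interpolation=2); b=cv2.resize(p[186:236,284:334],None,fx=8,fy=8,interpolation=2)
cv2.imwrite('pics/z1.png',np.hstack([a,b]))
```

```text
(173, 241) [0.368 0.272 0.035]
(262, 197) [0.489 0.068 0.095]
(314, 211) [ 0.478 -0.058  0.068]
(408, 260) [ 0.395 -0.299  0.026]
(250, 150) [ 0.639  0.126 -0.003]
(342, 165) [ 0.609 -0.115  0.047]
(330, 226) [ 0.461 -0.105 -0.001]
(243, 185) [0.539 0.129 0.002]
(295, 178) [ 0.557 -0.003  0.06 ]
(140, 240) [ 0.365  0.365 -0.001]
173 0.008 0.022 57 [0.3655 0.2665 0.0162] [0.0157 0.0213] 46.2 [0.343 0.251 0.008] [0.423 0.327 0.022]
173 0.02 0.03 248 [0.3681 0.2758 0.0249] [0.0137 0.0166] 50.0 [0.343 0.251 0.02 ] [0.397 0.305 0.03 ]
173 0.03 0.05 153 [0.3702 0.2768 0.0432] [0.0048 0.0142] 142.4 [0.349 0.259 0.03 ] [0.395 0.296 0.05 ]
262 0.008 0.022 295 [0.5235 0.0425 0.0625] [0.0141 0.0295] 153.8 [0.468 0.018 0.058] [0.56  0.099 0.072]
262 0.02 0.03 280 [0.4945 0.0705 0.0746] [0.0134 0.0164] 96.6 [0.468 0.043 0.07 ] [0.523 0.099 0.08 ]
262 0.03 0.05 127 [0.4929 0.0692 0.0946] [0.0046 0.0149] -172.1 [0.47  0.045 0.08 ] [0.519 0.079 0.1  ]
314 0.008 0.022 257 [ 0.5097 -0.0316  0.0618] [0.0129 0.0247] -135.0 [ 0.469 -0.068  0.058] [0.535 0.001 0.07 ]
```

View pics/z1.png

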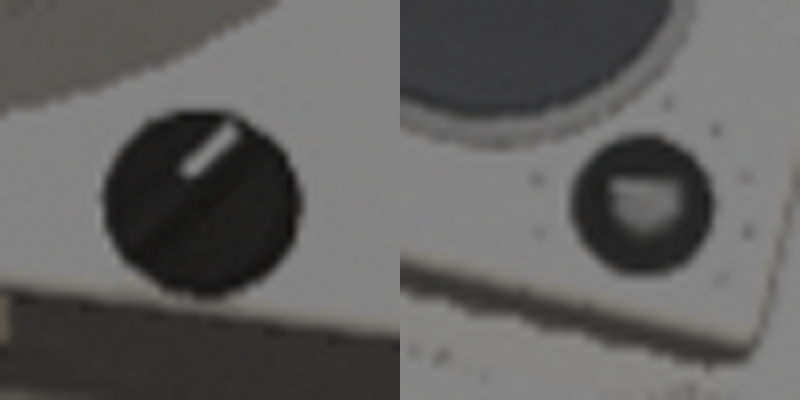

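Loose knob at about (0.370, 0.276) with its bar (line end) at about −38°. The shaft is near (0.478, −0.058) with its flat facing roughly +x. I'll hover over the knob first, then the shaft, for close views.

Emit:
play_rows(commands="0.4 -0.6 0 0 0 -0.22;0.6 -0.92 0 0 0 -0.22;0.6 -0.92 0 0 0 -0.22;0.6 -0.92 0 0 0 -0.22;0.6 -0.92 0 0 0 -0.22;0.6 -0.92 0 0 0 -0.22;0.6 -0.92 0 0 0 -0.22;0.6 -0.92 0 0 0 -0.22;0.6 -0.92 0 0 0 -0.22;0.6 -0.92 0 0 0 -0.22;0.6 -0.92 0 0 0 -0.22;0.6 -0.92 0 0 0 -0.22;0.07 -0.24 0 0 0 -0.04;0 0 0 0 0 0;0 0 0 0 0 0")

```text
time_s: 1.6
tcp_pos: [0.3694, 0.2764, 0.2225]
ee_rot: [[0.792, -0.61, -0.0], [-0.61, -0.792, 0.0], [-0.0, -0.0, -1.0]]
wrist_force: [-0.5, -0.4, 0.4]
gripper_width: 0.997
gripper_force: 0.0
```

Run:
```python
from h import *
s=r.sense(); print(s['time_s'],s['tcp_pos'],s['ee_rot'][:,1],s['joints'].round(1))
ci,p,d=cap('wrist','w1.png'); X=cloud(ci,d); np.save('w1.npy',X); R=np.array(ci['R']); print('cam',-R.T@ci['t'],R[2])
m=(X[...,2]>.03)&(X[...,2]<.05)&(np.hypot(X[...,0]-.37,X[...,1]-.276)<.05)
a=X[m]; e=np.linalg.eigh(np.cov(a[:,:2].T)); print(m.sum(),a.mean(0),np.sqrt(e[0]),np.degrees(np.arctan2(e[1][1,1],e[1][0,1])),np.percentile(a[:,2],[50,99]))
rect=cv2.minAreaRect(a[:,:2].astype(np.float32)*1000);print(rect)
m=(X[...,2]>.018)&(X[...,2]<.05)&(np.hypot(X[...,0]-.37,X[...,1]-.276)<.05)
print(cv2.minEnclosingCircle(X[m][:,:2].astype(np.float32)*1000), X[m].min(0),X[m].max(0))
```

```text
1.6 [0.36940435 0.27642893 0.22248269] [-6.10233963e-01 -7.92221241e-01 -1.23179089e-04] [ 57.1   5.9 -21.4  -0.  -62.7  -4.7]
cam [0.42468244 0.23275037 0.38398421] [-0.2057757   0.15910635 -0.96557834]
782 [0.37327386 0.2768459  0.04467884] [0.0039626  0.01417091] 142.32981557045537 [0.04489394 0.04695287]
((372.6341552734375, 277.4604797363281), (13.245192527770996, 48.2011604309082), 52.498573303222656)
((371.3157043457031, 278.28363037109375), 28.34377670288086) [0.34357345 0.25062423 0.01808251] [0.39895916 0.30565327 0.04735031]
```

View pics/w1.png

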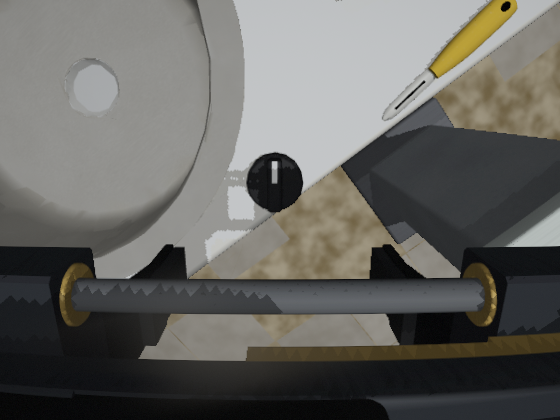

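Wrist view: the knob at (274,182) with its line pointing up in the image, so the tool is aligned with the bar. Refined centre (0.372, 0.277), bar at −37.6°. Next I'll look at the shaft.

Emit:
play_rows(commands="0.33 -1 0 0 0 0;0.33 -1 0 0 0 0;0.33 -1 0 0 0 0;0.33 -1 0 0 0 0;0.33 -1 0 0 0 0;0.33 -1 0 0 0 0;0.33 -1 0 0 0 0;0.33 -1 0 0 0 0;0.33 -1 0 0 0 0;0.33 -1 0 0 0 0;0.33 -1 0 0 0 0;0 0 0 0 0 0;0 0 0 0 0 0")

```text
time_s: 2.95
tcp_pos: [0.4787, -0.0535, 0.2222]
ee_rot: [[0.792, -0.611, -0.001], [-0.611, -0.792, 0.0], [-0.001, 0.0, -1.0]]
wrist_force: [-0.3, -0.1, 0.9]
gripper_width: 1.001
gripper_force: 0.0
```

Run:
```python
from h import *
s=r.sense(); print(s['time_s'],s['tcp_pos'],s['joints'].round(1))
ci,p,d=cap('wrist','w2.png'); X=cloud(ci,d); np.save('w2.npy',X)
near=np.hypot(X[...,0]-.478,X[...,1]+.058)<.022
for lo,hi in((.0625,.07),(.0635,.07)):
    m=(X[...,2]>lo)&(X[...,2]<hi)&near; a=X[m]
    print(m.sum(),a.mean(0),a.min(0),a.max(0),cv2.minEnclosingCircle(a[:,:2].astype(np.float32)*1000))
dk=near&(X[...,2]<.06)&(p.max(2)<70); print('washer',X[dk].mean(0),cv2.minEnclosingCircle(X[dk][:,:2].astype(np.float32)*1000))
# rectified orthographic top view of shaft, plane z=.066: 10 px/mm, up=+x, left=+y
n=400; g=np.zeros((n,n,2),np.float32)
for i in range(n):
    for j in range(n): g[i,j]=proj(ci,[.478+(200-i)*1e-4,-.058+(200-j)*1e-4,.066])
o=cv2.remap(p,g[...,0],g[...,1],cv2.INTER_LINEAR); c=proj(ci,[.478,-.058,.066]); print(c)
u,v=int(c[0]),int(c[1]); z=cv2.resize(p[v-25:v+25,u-25:u+25],(400,400),interpolation=2)
cv2.imwrite('pics/z2.png',np.hstack([o,z]))
```

```text
2.95 [ 0.47868911 -0.05353516  0.22217931] [ 13.    8.  -19.   -0.  -63.1  39.4]
395 [ 0.48010886 -0.0599386   0.06460623] [ 0.47100586 -0.07061087  0.06250946] [ 0.48905909 -0.04786416  0.06690247] ((481.70220947265625, -59.36374282836914), 11.611906051635742)
328 [ 0.47998017 -0.05981508  0.06492862] [ 0.47123632 -0.07001591  0.06350181] [ 0.48905909 -0.04908159  0.06690247] ((481.56573486328125, -60.016536712646484), 11.205474853515625)
washer [ 0.48093997 -0.05895842  0.05024244] ((480.23858642578125, -58.85649871826172), 21.568593978881836)
[281.30549817 190.64633443]
```

View pics/z2.png

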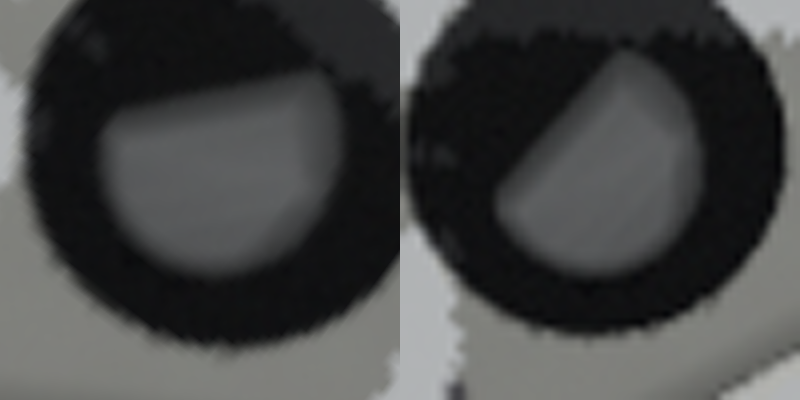

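Left panel is the rectified view. The D-shaft's flat edge runs from (105,110) to (315,70), so its normal is about +10° from +x, and the axis is near (0.4815, −0.060). I'll pin the angle down with a D-model fit.

Run:
```python
import numpy as np,cv2
from scipy.optimize import differential_evolution
o=cv2.imread('pics/z2.png')[:,:400].max(2).astype(float)
i,j=np.mgrid[0:400:2,0:400:2]; x=(200-i)*.1; y=(200-j)*.1; I=o[::2,::2]
def cost(q,r=12.,f=5.5):
    cx,cy,t=q; dx,dy=x-cx,y-cy; rr=np.hypot(dx,dy); n=dx*np.cos(t)+dy*np.sin(t)
    D=(rr<r)&(n<f); ring=(rr<16)&~D
    return I[D].std()*.0+ -(I[D].mean()-I[ring].mean())
for r,f in((12,5.5),(11,5),(11,4.5),(12,4.5)):
    s=differential_evolution(cost,[(-3,9),(-8,4),(-1.5,1.5)],args=(r,f),seed=0,tol=1e-5); print(r,f,478+s.x[0],-58+s.x[1],np.degrees(s.x[2]),s.fun)
X=np.load('w1.npy')
T=np.load('top.npy'); c=T[197,262]; m=(T[...,2]>.08)&(T[...,2]<.1)&(np.hypot(T[...,0]-.493,T[...,1]-.069)<.03); print(cv2.minAreaRect(T[m][:,:2].astype(np.float32)*1000))
```

```text
12 5.5 482.8021679052077 -59.80128388947947 13.079014704431376 -59.20000130099071
11 5 482.3271019541156 -59.60767981312813 11.46927745329321 -60.35176965138561
11 4.5 482.4720970927855 -59.502066191592235 11.307043746456117 -60.243788806637816
12 4.5 483.19137560174033 -59.62160868337083 13.68531694230993 -59.319661702005774
((495.678466796875, 60.65819549560547), (48.379981994628906, 30.57705307006836), 7.06748628616333)
```

Flat at about 11.5°, axis at (0.482, −0.0597), so the knob has to turn about +49° (0.857 rad). Now back to grasp it.

Emit:
play_rows(commands="-0.33 1 0 0 0 0;-0.33 1 0 0 0 0;-0.33 1 0 0 0 0;-0.33 1 0 0 0 0;-0.33 1 0 0 0 0;-0.33 1 0 0 0 0;-0.33 1 -0.2 0 0 0;-0.33 1 -0.5 0 0 0;-0.33 1 -0.5 0 0 0;-0.33 1 -0.5 0 0 0;-0.26 1 -0.5 0 0 0;0 0 -0.8 0 0 0;0 0 -0.8 0 0 0;0 0 -0.8 0 0 0;0 0 -0.8 0 0 0;0 0 -0.5 0 0 0;0 0 0 0 0 0;0 0 0 0 0 0")

```text
time_s: 4.8
tcp_pos: [0.3713, 0.277, 0.046]
ee_rot: [[0.793, -0.609, 0.0], [-0.609, -0.793, 0.0], [0.0, -0.0, -1.0]]
wrist_force: [0.3, 1.1, -0.4]
gripper_width: 0.999
gripper_force: 0.0
```

Emit:
play_rows(commands="0.02 0 -0.3 0 0 0;0 0 -0.25 0 0 0;0 0 0 0 0 0;0 0 0 0 0 0")

```text
time_s: 5.2
tcp_pos: [0.3723, 0.2759, 0.029]
ee_rot: [[0.792, -0.611, -0.0], [-0.611, -0.792, -0.0], [0.0, 0.0, -1.0]]
wrist_force: [-0.2, 0.1, 0.7]
gripper_width: 1.0
gripper_force: 0.0
```

Emit:
play_rows(commands="0 0 0 0 0 0;0 0 0 0 0 0;0 0 0 0 0 0;0 0 0 0 0 0;0 0 0 0 0 0;0 0 0 0 0 0;0 0 0 0 0 0;0 0 0 0 0 0;0 0 0 0 0 0;0 0 0 0 0 0", grip=5)

```text
time_s: 6.2
tcp_pos: [0.3724, 0.2762, 0.0291]
ee_rot: [[0.792, -0.61, 0.0], [-0.61, -0.792, 0.0], [0.0, -0.0, -1.0]]
wrist_force: [1.3, -0.1, 0.2]
gripper_width: 0.172
gripper_force: 0.2
```

Emit:
play_rows(commands="0 0 0 0 0 0;0 0 0 0 0 0;0 0 0 0 0 0;0 0 0 0 0 0")

```text
time_s: 6.6
tcp_pos: [0.3724, 0.2761, 0.0291]
ee_rot: [[0.792, -0.611, 0.0], [-0.611, -0.792, 0.0], [-0.0, -0.0, -1.0]]
wrist_force: [-0.0, 0.8, -0.2]
gripper_width: 0.156
gripper_force: 30.0
```

Emit:
play_rows(commands="0 0 0.5 0 0 0;0 0 1 0 0 0;0 0 1 0 0 0;0 0 1 0 0 0;0 0 0.5 0 0 0;0.33 -1 0 0 0 0;0.33 -1 0 0 0 0;0.33 -1 0 0 0 0;0.33 -1 0 0 0 0;0.33 -1 0 0 0 0;0.33 -1 0 0 0 0;0.33 -1 0 0 0 0;0.33 -1 0 0 0 0;0.33 -1 0 0 0 0;0.33 -1 0 0 0 0;0.33 -1 0 0 0 0;0.05 -0.19 0 0 0 0;0 0 0 0 0 0;0 0 0 0 0 0;0 0 0 0 0 0")

```text
time_s: 8.6
tcp_pos: [0.4823, -0.0589, 0.149]
ee_rot: [[0.793, -0.61, -0.0], [-0.61, -0.793, 0.0], [-0.0, 0.0, -1.0]]
wrist_force: [0.1, 0.1, -1.6]
gripper_width: 0.155
gripper_force: 30.0
```

Run:
```python
from h import *
s=r.sense(); print(s['time_s'],s['tcp_pos'],s['gripper_width'],s['wrist_force'],s['joints'].round(1))
ci,p,d=cap('wrist','w3.png'); X=cloud(ci,d); t=s['tcp_pos']
m=(X[...,2]>t[2]-.012)&(X[...,2]<t[2]+.004)&(np.hypot(X[...,0]-t[0],X[...,1]-t[1])<.035); a=X[m]
print(m.sum(),a.mean(0),cv2.minEnclosingCircle(a[:,:2].astype(np.float32)*1000))
```

```text
8.6 [ 0.4823244  -0.05887426  0.14903194] 0.15479329961043428 [ 0.09618167  0.13694393 -1.55341977] [ 12.2  12.7 -24.7  -0.  -52.6  40.2]
2916 [ 0.49368984 -0.06853542  0.14385358] ((486.96533203125, -63.37425231933594), 26.79946517944336)
```

View pics/w3.png

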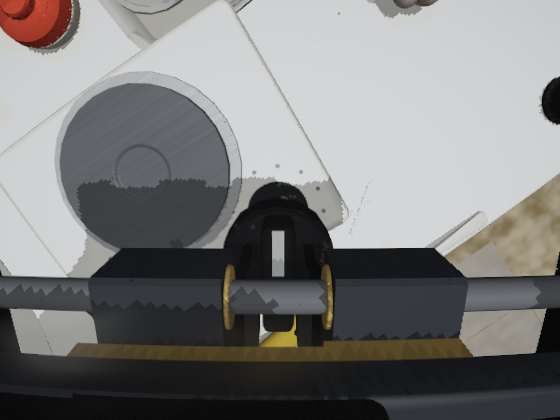

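The knob is held upright with its line at (278,250). The shaft washer is behind it at (278,195). I'll check the knob's offset in the hand before lowering.

Run:
```python
from h import *
ci,p,d=cap('wrist'); X=cloud(ci,d); t=r.sense()['tcp_pos']
D=X-t; u=D[...,0]*.793-D[...,1]*.61; v=D[...,0]*.61+D[...,1]*.793; z=D[...,2]
for lo,hi in((-.03,-.008),(-.008,-.002),(-.002,.004),(.008,.02)):
    m=(z>lo)&(z<hi)&(np.hypot(u,v)<.045)&(u>0); print(lo,m.sum(),np.percentile(u[m],[5,50,97,100]).round(4),np.percentile(v[m],[0,2,98,100]).round(4), (v[m][u[m]>.02]).mean())
m=(z>-.008)&(z<-.001)&(np.hypot(u,v)<.045)
for k in np.arange(-.024,.025,.006):
    q=m&(abs(v-k)<.001); uu=u[q].max(); print(k.round(3),uu.round(4),(uu-np.sqrt(.028**2-k*k)).round(4))
```

```text
-0.03 1043 [0.0108 0.0235 0.0261 0.0264] [-0.0277 -0.0262  0.0246  0.026 ] -0.0010274736774229826
-0.008 2297 [0.0036 0.0141 0.0245 0.0258] [-0.0269 -0.0239  0.0223  0.0254] -0.0006921510906283101
-0.002 250 [0.0089 0.0108 0.024  0.0242] [-0.0166 -0.016   0.0144  0.015 ] -0.000536709851031512
0.008 2314 [0.0026 0.0109 0.0236 0.0241] [-0.0167 -0.0148  0.0131  0.015 ] -0.0007799301020304758
-0.024 0.014 -0.0004
-0.018 0.0204 -0.0011
-0.012 0.0232 -0.0021
-0.006 0.0248 -0.0025
-0.0 0.0258 -0.0022
0.006 0.0246 -0.0027
0.012 0.0223 -0.003
0.018 0.0186 -0.0029
0.024 0.0107 -0.0037
```

Emit:
play_rows(commands="0.03 -0.05 -0.4 0 0 0;0 0 -0.6 0 0 0;0 0 -0.4 0 0 0;0 0 -0.3 0 0 0;0 0 0 0 0 0;0 0 0 0 0 0")

```text
time_s: 9.3
tcp_pos: [0.4838, -0.0611, 0.098]
ee_rot: [[0.792, -0.61, -0.0], [-0.61, -0.792, -0.0], [0.0, 0.0, -1.0]]
wrist_force: [0.2, 0.7, -0.5]
gripper_width: 0.157
gripper_force: 30.0
```

Emit:
play_rows(commands="0 0 -0.05 0 0 0;0 0 -0.05 0 0 0;0 0 -0.05 0 0 0;0 0 0 0 0 0;0 0 0 0 0 0")

```text
time_s: 9.8
tcp_pos: [0.4836, -0.0612, 0.0936]
ee_rot: [[0.792, -0.611, 0.0], [-0.611, -0.792, 0.0], [0.0, -0.0, -1.0]]
wrist_force: [-0.1, -0.1, -0.9]
gripper_width: 0.155
gripper_force: 30.0
```

Emit:
play_rows(commands="-0.02 0.02 -0.05 0 0 0;0 0 -0.05 0 0 0;0 0 0 0 0 0;0 0 0 0 0 0")

```text
time_s: 10.2
tcp_pos: [0.4833, -0.0606, 0.0905]
ee_rot: [[0.792, -0.611, 0.001], [-0.611, -0.792, -0.0], [0.0, -0.0, -1.0]]
wrist_force: [2.0, -0.2, -0.9]
gripper_width: 0.16
gripper_force: 30.0
```

Emit:
play_rows(commands="0 0 -0.05 0 0 0;0 0 -0.05 0 0 0;0 0 0 0 0 0;0 0 0 0 0 0")

```text
time_s: 10.6
tcp_pos: [0.4841, -0.0607, 0.0881]
ee_rot: [[0.792, -0.61, 0.002], [-0.61, -0.792, -0.0], [0.002, -0.001, -1.0]]
wrist_force: [2.6, -1.8, 2.2]
gripper_width: 0.157
gripper_force: 30.0
```

Light contact on the tip, at about the expected height. Pressing slightly more, then turning.

Emit:
play_rows(commands="0 0 -0.05 0 0 0;0 0 0 0 0 0;0 0 0 0 0 0")

```text
time_s: 10.9
tcp_pos: [0.4846, -0.0607, 0.087]
ee_rot: [[0.792, -0.61, 0.004], [-0.61, -0.792, -0.0], [0.003, -0.002, -1.0]]
wrist_force: [3.1, -3.2, 4.3]
gripper_width: 0.158
gripper_force: 30.0
```

Emit:
play_rows(commands="0 0 0 0 0 0.5;0 0 0 0 0 0.5;0 0 0 0 0 0.5;0 0 0 0 0 0.5;0 0 0 0 0 0.5;0 0 0 0 0 0.5;0 0 0 0 0 0;0 0 0 0 0 0")

```text
time_s: 11.7
tcp_pos: [0.4834, -0.0606, 0.0858]
ee_rot: [[0.978, -0.207, 0.001], [-0.207, -0.978, 0.0], [0.001, -0.0, -1.0]]
wrist_force: [4.6, -4.1, -0.9]
gripper_width: 0.158
gripper_force: 30.0
```

Emit:
play_rows(commands="0 0 0 0 0 0.5;0 0 0 0 0 0.5;0 0 0 0 0 0.5;0 0 0 0 0 0.5;0 0 0 0 0 0.5;0 0 0 0 0 0.23;0 0 0 0 0 0;0 0 0 0 0 0")

```text
time_s: 12.5
tcp_pos: [0.4815, -0.0604, 0.0852]
ee_rot: [[0.98, 0.199, -0.003], [0.199, -0.98, 0.0], [-0.003, -0.001, -1.0]]
wrist_force: [-1.1, 0.5, -0.6]
gripper_width: 0.155
gripper_force: 30.0
```

Emit:
play_rows(commands="0 0 -0.05 0 0 0;0 0 -0.05 0 0 0;0 0 0 0 0 0;0 0 0 0 0 0")

```text
time_s: 12.9
tcp_pos: [0.4827, -0.0606, 0.0829]
ee_rot: [[0.98, 0.201, -0.001], [0.201, -0.98, -0.0], [-0.001, -0.0, -1.0]]
wrist_force: [0.2, -0.2, -0.2]
gripper_width: 0.161
gripper_force: 30.0
```

Forces have vanished and it is dropping. Lowering to the deck.

Emit:
play_rows(commands="0 0 -0.05 0 0 0;0 0 -0.05 0 0 0;0 0 0 0 0 0;0 0 0 0 0 0")

```text
time_s: 13.3
tcp_pos: [0.483, -0.0606, 0.08]
ee_rot: [[0.98, 0.201, -0.0], [0.201, -0.98, -0.0], [-0.0, 0.0, -1.0]]
wrist_force: [-0.6, 0.2, -1.2]
gripper_width: 0.158
gripper_force: 30.0
```

Emit:
play_rows(commands="0 0 -0.05 0 0 0;0 0 0 0 0 0;0 0 0 0 0 0")

```text
time_s: 13.6
tcp_pos: [0.4833, -0.0606, 0.0791]
ee_rot: [[0.979, 0.202, 0.001], [0.202, -0.979, -0.0], [0.001, 0.0, -1.0]]
wrist_force: [-1.2, -0.0, 5.5]
gripper_width: 0.155
gripper_force: 30.0
```

It touched down at exactly the expected home height (0.079). Releasing and backing off.

Emit:
play_rows(commands="0 0 0 0 0 0;0 0 0 0 0 0;0 0 0 0 0 0;0 0 0 0 0 0;0 0 0 0 0 0;0 0 0 0 0 0;0 0 0.2 0 0 0;0 0 0.5 0 0 0;0 0 1 0 0 0;0 0 1 0 0 0;0 0 1 0 0 0;0 0 1 0 0 0;0 0 0 0 0 0;0 0 0 0 0 0", grip=60)

```text
time_s: 15.0
tcp_pos: [0.483, -0.0605, 0.2204]
ee_rot: [[0.98, 0.201, 0.002], [0.201, -0.98, 0.001], [0.002, -0.0, -1.0]]
wrist_force: [-0.1, -0.2, -0.6]
gripper_width: 0.693
gripper_force: 0.0
```

Run:
```python
from h import *
s=r.sense(); print(s['time_s'],s['tcp_pos'],s['gripper_width'])
ci,p,d=cap('wrist','w4.png'); X=cloud(ci,d)
near=np.hypot(X[...,0]-.482,X[...,1]+.06)<.04
m=near&(X[...,2]>.085)&(X[...,2]<.11); a=X[m]; e=np.linalg.eigh(np.cov(a[:,:2].T))
print(m.sum(),a.mean(0),np.percentile(a[:,2],[50,99]),np.degrees(np.arctan2(e[1][1,1],e[1][0,1])))
m=near&(X[...,2]>.068)&(X[...,2]<.08); print('skirt',np.median(X[m][:,2]),cv2.minEnclosingCircle(X[m][:,:2].astype(np.float32)*1000))
```

```text
15.0 [ 0.48304128 -0.06046222  0.22037889] 0.6928478389646985
1085 [ 0.48372692 -0.06035734  0.09472079] [0.09495049 0.09682414] -168.0186484382057
skirt 0.0740486364154859 ((481.1080322265625, -60.845211029052734), 28.263172149658203)
```

View pics/w4.png

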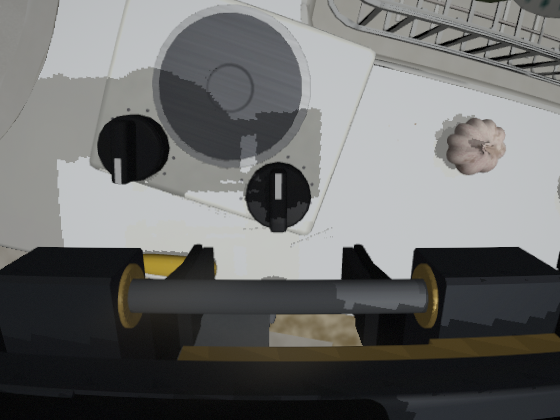

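The knob sits flat on the deck at (278,195): skirt top at 0.074–0.075, bar top at 0.096, centre (0.482, −0.060), angle 12°. All of this matches the home position, and the gripper is clear of it.

```bash
python3 -c "
from station import r
print(r.finish_job())"
```

```text
the job is handed in; nothing more can be done
None
```

The bar-grip knob is fully home on the D-shaft after a turn of about 49° anticlockwise, the round knob was left untouched, and the job was handed in at about 15 s of the 40 s limit.

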